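Swipe the desk lamp to full brightness

ROBOT

A 6-joint arm with a two-finger parallel gripper is mounted at the origin on the work surface. World frame = base frame: x ahead of the robot, y to its left, z up, the work surface at z = 0. Lengths are in m, angles in degrees, forces in N, time in s.
With the tool pointing down it reaches from about 0.25 to 0.725 m from the base axis. Payload 9.7 kg.
Tool frame: the origin (TCP) lies on the centre line of the jaws, within the pads' length; the fingertips stand tip_extent ahead of it and the grasp point (between the pads) lies 3 mm ahead of it (tip_extent is the distance from the TCP to the fingertips, in m); z points along the fingers, y is the line along which they close (so a half turn about z gives the same grasp; the last joint's range is limited). The gripper opens to 85 mm and grips with 20 to 120 N. Pads are 22 mm wide; open, the fingers measure 114 mm over their backs; the gripper's body (76 mm by 85 mm) begins 54 mm behind the grasp point. The pads swing forward as they close: fully open they stand 13 mm farther back than shut.
Start: joints at [75.688, 4.979, 10.078, 95.1, 0, 90], TCP at [0.136, 0.533, 0.253] pointing down, gripper open.
Joint ranges: [-179.16, 179.16], [-48.56, 103.87], [-65.8, 70.77], [-126.05, 130.52], [-82.76, 87.17], [-180, 180]. Speed limits (degrees/s): [127.2, 127.2, 147.25, 180, 180, 180].

INTERFACE

Orientations are given as [roll, pitch, yaw] about the fixed x, y, z axes, in that order (R = Rz(yaw) Ry(pitch) Rx(roll)).
In Python, from workcell import * gives the robot as it stands.
- The arm moves only by the tool servo_tool, never from a script. Its argument "rows" is a list of rows, each an object with "offset": the shift along the tool's x, y, z as a fraction of full scale, a list of three; "yaw": the turn about the tool's z as a fraction of full scale; "claw": the closure, from 0 (fully open) to 1 (shut). A call has 1 to 12 rows; each row is the pose to reach, as a shift and turn from the pose commanded when the call began, along the tool's axes at that moment, turning the shorter way round; what a row does not reach only later rows make up. Full scale, the value 1, is 0.1 m for a shift and pi rad for a turn. A row lasts 1/8 s, in which the tool goes at most 62.5 mm and 10.7 degrees, less where a joint would pass 70% of its speed; a pose out of reach is approached as far as the arm can. A call with a number of a shift or a turn outside -1 to 1 is refused whole. A call with a gripper value outside its range is refused whole. The fingers move at their own pace and stop on an object; "squeeze" is the grip in N (left out, the last holds). Time passes only in rows, so rows that repeat a pose let the fingers close. It gives the time, the measured TCP pose, the force, the opening and the grip force at its end, in the units of the state.
- get_obs(): the state, without advancing time (a new reading comes with each control period).
- camera(name): name is "scene" or "top" or "wrist"; returns (picture, depth): 420x560x3 uint8, red, green, blue; 420x560 float32, m along the optical axis (not along the pixel's ray), 0 where there is no reading.
- camera_info(name): a dict with "fx", "fy", "cx", "cy" (pixels), "cam_to_world" (4x4, takes a point from camera to world coordinates); the wrist camera has in their place "hand_eye" (4x4, takes a point from camera to tool coordinates, whose origin is the TCP and whose axes are the flange's). Camera axes: x right, y up, looking along -z (the intrinsics and any distortion apply to the point x, -y, -z); pixel columns grow to the right and rows downward; lengths in m; the calibration is good to about 2 mm. A picture is of the moment at which its call begins: read the wrist's pose just before it. camera_info takes no time and is no camera call.
- job_done(): hands the job in; it is judged then, once.
The state is a dict: "time": time; "q": joint angles; "qd": joint speeds; "joint_efforts": joint torques, N m; "ee_pos": TCP position; "tcp_rot": TCP orientation; "wrist_force": force on the tool from outside, world axes, zero at the start; "torque": the same for the moment, N m; "opening": finger opening in m; "grasp_force": force on a finger pad.
Only numpy, scipy, OpenCV 4.12 (cv2) and the standard library are available. Lean on these libraries where they do the work, as an engineer would, in place of code of your own. Each camera call takes 0.05 s, during which the arm holds its last target. There are 200 camera calls.

TASK

Turn the desk lamp up to full with its curved touch strip: set the closed fingertips on the smallest dot and slide them lightly along the strip, over every dot in turn, up to the big yellow dot. Finish with the fingertips still resting on the yellow dot, pressing it lightly: the program ends while holding that touch. Do not press hard, grasp, lift or shift the lamp, and leave everything else where it is.

Things in the scene. Friction and masses are not known exactly. Their poses are not given: they have to be found in the camera images.
- lamp: Low table lamp, loose on the desk, about 1.2 kg: round wooden base 240 mm wide, 24 mm thick; opal dome in the middle, 80 mm wide, top 78 mm above the desk; around it a black touch strip 24 mm wide, an arc of 95 mm mid radius over 264 degrees, open to the lamp's -x. Origin: centre of the underside. Dots 1 to 5 at -120, -60, 0, 60, 120 degrees about its z from its +x. Any yaw.
- strip (a joint): How far the touch strip is pressed down, m: 0 at rest (flat top 36 mm above the desk, 12 mm proud of the base), 0.008 at its rigid stop. The whole strip sinks straight down as one piece wherever pressed; it starts at about 0.8 N, takes about 0.8 N more per mm, and springs back up.
- dot1: Piece of the strip, 25 mm long, with dot 1 of 5 (smallest, white: the dim end), a flat painted dot 6 mm in diameter. Origin: centre of the dot, on the strip's top face; x points out from the dome, y along the strip towards the next larger dot, z up.
- mid1: Unmarked piece of the strip, 25 mm long, halfway between dots 1 and 2; looks like the rest of the strip. Origin: middle of its top face; axes as for the dots.
- dot2: Piece of the strip, 25 mm long, with dot 2 of 5 (white), a flat painted dot 9 mm in diameter. Origin: centre of the dot, on the strip's top face; x points out from the dome, y along the strip towards the next larger dot, z up.
- mid2: Unmarked piece of the strip, 25 mm long, halfway between dots 2 and 3; looks like the rest of the strip. Origin: middle of its top face; axes as for the dots.
- dot3: Piece of the strip, 25 mm long, with dot 3 of 5 (white), a flat painted dot 12 mm in diameter. Origin: centre of the dot, on the strip's top face; x points out from the dome, y along the strip towards the next larger dot, z up.
- mid3: Unmarked piece of the strip, 25 mm long, halfway between dots 3 and 4; looks like the rest of the strip. Origin: middle of its top face; axes as for the dots.
- dot4: Piece of the strip, 25 mm long, with dot 4 of 5 (white), a flat painted dot 15 mm in diameter. Origin: centre of the dot, on the strip's top face; x points out from the dome, y along the strip towards the next larger dot, z up.
- mid4: Unmarked piece of the strip, 25 mm long, halfway between dots 4 and 5; looks like the rest of the strip. Origin: middle of its top face; axes as for the dots.
- dot5: Piece of the strip, 25 mm long, with dot 5 of 5 (largest, YELLOW: the bright end), a flat painted dot 20 mm in diameter. Origin: centre of the dot, on the strip's top face; x points out from the dome, y along the strip towards the next larger dot, z up.
- sharpener: Aluminium pencil sharpener 26 x 16 x 16 mm, lying loose on the wooden base in the opening of the arc. Origin: centre of its underside. Not to be moved.
- mug: White mug, 80 mm wide, 95 mm tall, standing on the desk to the left. Origin: centre of its underside. Not to be moved.
- mouse: White computer mouse 105 x 60 x 31 mm, on the desk to the left. Origin: centre of its underside. Not to be moved.
- cactus: Small green cactus in a concrete pot 72 mm wide, 97 mm tall in all, beyond the lamp. Origin: centre of its underside. Not to be moved.
- pencil_cup: Empty copper pencil cup, 76 mm wide, 90 mm tall, beyond the lamp. Origin: centre of its underside. Not to be moved.
- stapler: Black stapler 135 x 36 x 45 mm, on the desk to the right. Origin: centre of its underside. Not to be moved.
- bike_bell: Brass bicycle bell, 54 mm wide, 36 mm tall, on the desk to the right. Origin: centre of its underside. Not to be moved.
Things that resemble listed ones, but are neither listed nor needed, are in the scene too. What is shaped like the lamp but red or turquoise is not meant.

How it is judged:
By the outcome, as a careful person would: the job done as asked, in the order asked, and still so for the second after the job is handed in, while the arm keeps its last pose, push and grip.
It also fails if it takes over 56 s, if anything falls off the work surface, if the arm or the gripper's body presses on something with over 40 N, if the wrist force passes 120 N, or if a joint passes its speed limit or range.

## Working session

There is one attempt and no reset: what is moved stays moved. The work goes in short steps, Python scripts to look and compute and a tool call to move; the robot and the scene stay as the last step left them, time stands still between calls to the robot, and variables do not carry over. Pictures are saved under pics/ and viewed, at most 10 in all, crops included, and the job is handed in when it is done.

Besides the shell and the picture viewer there is one more tool, called after "Request:" as name(argument=value, ...) on one line, values as JSON. servo_tool: Moves the arm, as the interface text tells. Its arguments: {"type":"object","properties":{"rows":{"type":"array"},"squeeze":{"type":"number"}},"required":["rows"]}

```bash
ls; mkdir -p pics
python3 - <<'E'
from workcell import *
import cv2
o=get_obs();print(o)
for n in("scene","top"):
    p,d=camera(n);cv2.imwrite(f"pics/{n}0.png",p[:,:,::-1]);i=camera_info(n);print(n,i)
    import numpy as np;np.save(f"pics/{n}0.npy",d)
print(camera_info("wrist"))
try: print(tip_extent)
except Exception as e: print(e)
E
```

```text
pics
{'time': 0.0, 'q': array([ 7.56870317e+01,  5.01009165e+00,  1.00334040e+01,  9.50985912e+01,
       -6.99242129e-04,  8.99993381e+01]), 'qd': array([ 0.0033106 ,  0.01240411,  0.05528362,  0.00632551, -0.03422229,
        0.04416039]), 'joint_efforts': array([-4.82177984e-04, -5.20396614e+01,  4.64801967e+01,  1.65039708e-02,
        4.77179674e-05, -4.76145843e-06]), 'ee_pos': array([0.13592353, 0.53273245, 0.25258331]), 'tcp_rot': array([-1.79924721e+02,  6.98371853e-04,  1.65687694e+02]), 'wrist_force': array([ 0.38984103,  0.27202684, -0.10740943]), 'torque': array([ 0.00613895, -0.02091565, -0.00273907]), 'grasp_force': 0.0, 'opening': 0.08519183255619173}
scene {'fx': 449.0227754343409, 'fy': 449.0227754343409, 'cx': 277.90770790750514, 'cy': 206.5487596593737, 'cam_to_world': array([[-3.16856707e-01, -5.04283152e-01,  8.03305876e-01,
         1.46340091e+00],
       [ 9.48473185e-01, -1.69061786e-01,  2.67986437e-01,
         3.07918377e-01],
       [ 6.67280806e-04,  8.46827382e-01,  5.31867408e-01,
         6.68420837e-01],
       [ 0.00000000e+00,  0.00000000e+00,  0.
[... 267 characters left out ...]
e-01,  1.61469470e-02, -4.35530697e-03,
        -7.75638491e-04],
       [-3.26108433e-03,  6.71839179e-02,  9.97735279e-01,
         1.22073497e+00],
       [ 0.00000000e+00,  0.00000000e+00,  0.00000000e+00,
         1.00000000e+00]])}
{'fx': 326.9374026971035, 'fy': 326.9374026971035, 'cx': 275.88659319752674, 'cy': 206.63083113006348, 'hand_eye': array([[-3.01475576e-04,  9.62039056e-01,  2.72911642e-01,
         6.83123533e-02],
       [ 9.99999890e-01,  1.91807695e-04,  4.28523489e-04,
         7.96514859e-05],
       [ 3.59909780e-04,  2.72911741e-01, -9.62039008e-01,
        -1.21485349e-01],
       [ 0.00000000e+00,  0.00000000e+00,  0.00000000e+00,
         1.00000000e+00]])}
0.022
```

View pics/top0.png

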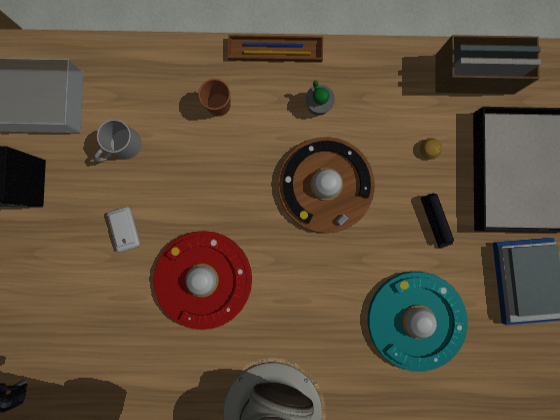

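View pics/scene0.png

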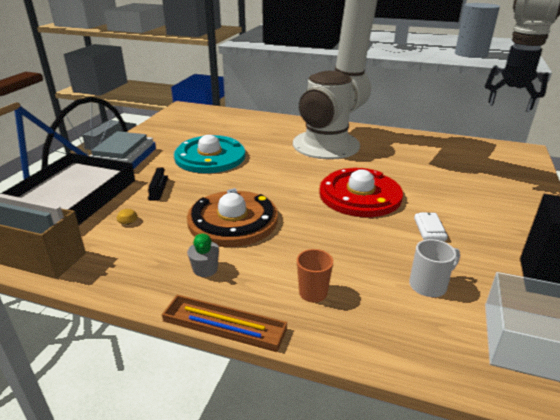

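The wooden lamp with the black strip is at top (327,184). It could be confused with the red one at (203,280) and the turquoise one at (418,321), so I choose the wooden one. Its yellow dot is near (304,215). Next is a close crop to read the dots.

Run:
```python
import cv2,numpy as np
p=cv2.imread("pics/top0.png")[130:240,270:385]
p=cv2.convertScaleAbs(p,alpha=1.5)
a=cv2.resize(p,None,fx=5,fy=5,interpolation=cv2.INTER_CUBIC);cv2.imwrite("pics/crop_top.png",a)
p=cv2.imread("pics/scene0.png")[180:250,180:290]
cv2.imwrite("pics/crop_scene.png",cv2.resize(p,None,fx=7,fy=7,interpolation=cv2.INTER_CUBIC))
```

```text
(no output)
```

View pics/crop_top.png

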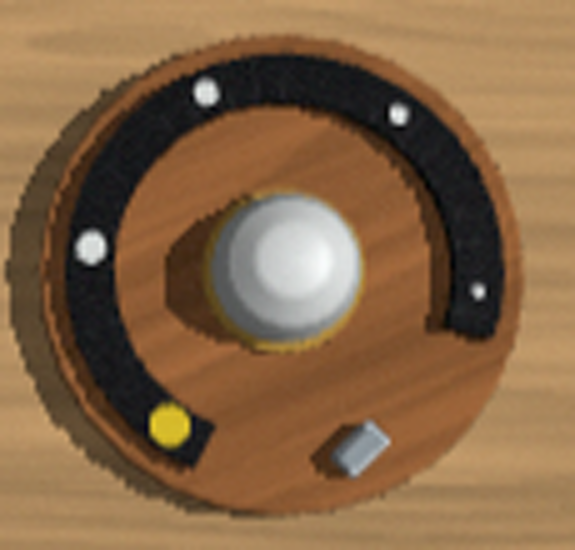

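View pics/crop_scene.png

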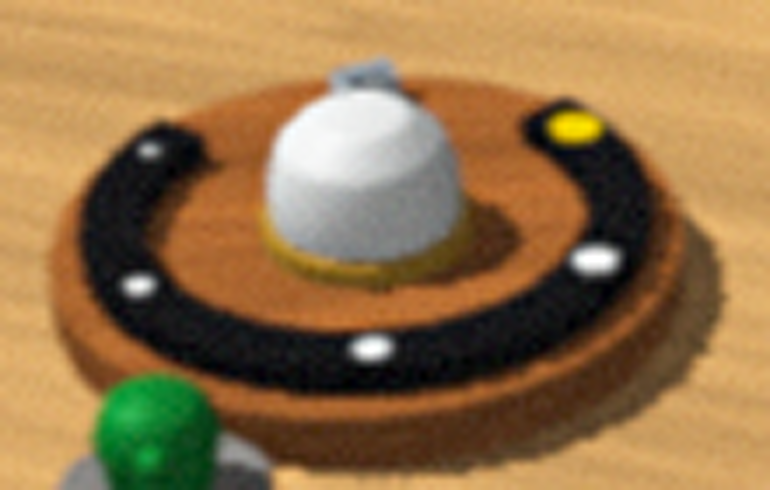

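The crop confirms a black strip on wood. Crop-pixel dots in the top view: 1 (479,291), 2 (399,114), 3 (206,93), 4 (92,247), 5 yellow (169,425). In the scene view: (150,149), (138,286), (372,348), (596,260), (576,128).

```bash
cat > h.py <<'E'
import numpy as np
from workcell import *
from scipy.spatial.transform import Rotation as Rn
def ray(ci,T,uv):
    u,v=uv; d=np.array([(u-ci['cx'])/ci['fx'],-(v-ci['cy'])/ci['fy'],-1.])
    return T[:3,3],T[:3,:3]@d
def tri(rs):
    A=np.zeros((3,3));b=np.zeros(3);P=[]
    for c,d in rs:
        d=d/np.linalg.norm(d);M=np.eye(3)-np.outer(d,d);A+=M;b+=M@c;P.append((M,c))
    x=np.linalg.solve(A,b);return x,[np.linalg.norm(M@(x-c)) for M,c in P]
def fit(P):  # centre, yaw with known radius .095
    a=np.radians([-120,-60,0,60,120]);m=.095*np.c_[np.cos(a),np.sin(a)]
    P=np.asarray(P)[:,:2];mc=m-m.mean(0);pc=P-P.mean(0)
    y=np.arctan2((mc[:,0]*pc[:,1]-mc[:,1]*pc[:,0]).sum(),(mc*pc).sum())
    R=np.array([[np.cos(y),-np.sin(y)],[np.sin(y),np.cos(y)]])
    c=P.mean(0)-R@m.mean(0);return c,np.degrees(y),P-(m@R.T+c)
E
python3 - <<'E'
from h import *
np.set_printoptions(precision=4,suppress=True)
t=np.array([(479,291),(399,114),(206,93),(92,247),(169,425)]);s=np.array([(150,149),(138,286),(372,348),(596,260),(576,128)])
t=(t+.5)/5-.5+[270,130]; s=(s+.5)/7-.5+[180,180]
T=camera_info("top");S=camera_info("scene");Q=[];Z=[]
for a,b in zip(t,s):
    r1=ray(T,T['cam_to_world'],a);r2=ray(S,S['cam_to_world'],b)
    x,e=tri([r1,r2]);Q.append(x);c,d=r1;Z.append(c+d*(.036-c[2])/d[2]);print(x,e,Z[-1])
print(fit(Q));print(fit(Z))
print(np.load("pics/top0.npy")[180:190:3,280:300:4])
E
```

```text
[ 0.546  -0.217   0.0354] [np.float64(0.0003809662650301684), np.float64(0.000380966265030142)] [ 0.5457 -0.2165  0.036 ]
[ 0.6328 -0.1778  0.0353] [np.float64(0.0006988888899166826), np.float64(0.0006988888899166146)] [ 0.6323 -0.177   0.036 ]
[ 0.6416 -0.0827  0.0351] [np.float64(0.0003781360430636411), np.float64(0.00037813604306349645)] [ 0.6413 -0.0823  0.036 ]
[ 0.5644 -0.0275  0.0354] [np.float64(4.150840857408803e-05), np.float64(4.1508408574162976e-05)] [ 0.5643 -0.0275  0.036 ]
[ 0.478  -0.0667  0.0349] [np.float64(0.0004563704368794622), np.float64(0.0004563704368794705)] [ 0.4778 -0.0662  0.036 ]
(array([ 0.5552, -0.1222]), np.float64(24.41801046151183), array([[-0.    , -0.0003],
       [ 0.0003, -0.0003],
       [-0.0002,  0.0002],
       [-0.0001,  0.0001],
       [ 0.0001,  0.0003]]))
(array([ 0.555 , -0.1217]), np.float64(24.40902397832212), array([[ 0.    , -0.0003],
       [ 0.0001,  0.    ],
       [-0.0003,  0.0002],
       [ 0.0001, -0.0003],
       [ 0.0001,  0.0003]]))
[[1.2053 1.1918 1.1919 1.1919 1.2093]
 [1.2019 1.1914 1.1942 1.189  1.2013]
 [1.2036 1.191  1.189  1.192  1.2082]
 [1.2045 1.1887 1.1906 1.1884 1.2064]]
```

Triangulated dot heights are 35 to 35.4 mm against 36 mm given, and the arc fit residual is at most 0.3 mm. Lamp centre is (0.555, -0.122), yaw 24.4°. Moving there with the gripper closing and turned to yaw ≈ 75.7°.

Request:
servo_tool(rows=[{"offset": [-0.2, -0.2, 0], "yaw": 0.05, "claw": 1}, {"offset": [-0.4, -0.4, 0], "yaw": 0.1, "claw": 1}, {"offset": [-0.6, -0.6, 0], "yaw": 0.155, "claw": 1}, {"offset": [-0.8, -0.8, 0], "yaw": 0.21, "claw": 1}, {"offset": [-1, -1, 0], "yaw": 0.265, "claw": 1}, {"offset": [-1, -1, 0], "yaw": 0.32, "claw": 1}, {"offset": [-1, -1, 0], "yaw": 0.375, "claw": 1}, {"offset": [-1, -1, 0], "yaw": 0.43, "claw": 1}, {"offset": [-1, -1, 0], "yaw": 0.48, "claw": 1}, {"offset": [-1, -1, 0], "yaw": 0.5, "claw": 1}, {"offset": [-1, -1, 0], "yaw": 0.5, "claw": 1}], squeeze=20)

```text
time: 1.48
ee_pos: [0.2081, 0.4112, 0.253]
tcp_rot: [-180.0, 0.0, 75.7]
wrist_force: [-0.0, 0.2, 0.5]
opening: 0.0002
grasp_force: 0.0
```

Request:
servo_tool(rows=[{"offset": [-0.33, 0.3, 0], "yaw": 0, "claw": 1}, {"offset": [-0.67, 0.6, 0], "yaw": 0, "claw": 1}, {"offset": [-1, 0.92, 0], "yaw": 0, "claw": 1}, {"offset": [-1, 0.92, 0], "yaw": 0, "claw": 1}])

```text
time: 1.98
ee_pos: [0.2735, 0.2898, 0.2535]
tcp_rot: [180.0, -0.0, 75.6]
wrist_force: [0.9, -0.1, -0.2]
opening: 0.0002
grasp_force: 0.0
```

Request:
servo_tool(rows=[{"offset": [-0.33, 0.3, 0], "yaw": 0, "claw": 1}, {"offset": [-0.67, 0.6, 0], "yaw": 0, "claw": 1}, {"offset": [-1, 0.92, 0], "yaw": 0, "claw": 1}, {"offset": [-1, 0.92, 0], "yaw": 0, "claw": 1}])

```text
time: 2.48
ee_pos: [0.3379, 0.1707, 0.2532]
tcp_rot: [180.0, 0.0, 75.5]
wrist_force: [-0.4, -1.1, -0.0]
opening: 0.0
grasp_force: 0.0
```

Request:
servo_tool(rows=[{"offset": [-0.33, 0.3, 0], "yaw": 0, "claw": 1}, {"offset": [-0.67, 0.6, 0], "yaw": 0, "claw": 1}, {"offset": [-1, 0.92, 0], "yaw": 0, "claw": 1}, {"offset": [-1, 0.92, 0], "yaw": 0, "claw": 1}])

```text
time: 2.98
ee_pos: [0.4022, 0.0517, 0.2528]
tcp_rot: [-180.0, 0.0, 75.6]
wrist_force: [-1.1, 0.7, -0.8]
opening: 0.0001
grasp_force: 0.0
```

Request:
servo_tool(rows=[{"offset": [-0.33, 0.3, 0], "yaw": 0, "claw": 1}, {"offset": [-0.67, 0.6, 0], "yaw": 0, "claw": 1}, {"offset": [-1, 0.92, 0], "yaw": 0, "claw": 1}, {"offset": [-1, 0.92, 0], "yaw": 0, "claw": 1}])

```text
time: 3.48
ee_pos: [0.4668, -0.0673, 0.2524]
tcp_rot: [-179.9, -0.0, 75.7]
wrist_force: [-1.2, 0.8, -0.4]
opening: -0.0001
grasp_force: 0.0
```

Request:
servo_tool(rows=[{"offset": [-0.33, 0.3, 0], "yaw": 0, "claw": 1}, {"offset": [-0.67, 0.6, 0], "yaw": 0, "claw": 1}, {"offset": [-1, 0.92, 0], "yaw": 0, "claw": 1}, {"offset": [-1, 0.92, 0], "yaw": 0, "claw": 1}, {"offset": [-1, 0.92, 0], "yaw": 0, "claw": 1}])

```text
time: 4.1
ee_pos: [0.5304, -0.1849, 0.2532]
tcp_rot: [-180.0, -0.0, 75.8]
wrist_force: [-0.6, -0.2, 0.4]
opening: 0.0002
grasp_force: 0.0
```

Run:
```python
from h import *
import cv2,json
o=get_obs();p,d=camera("wrist");cv2.imwrite("pics/w1.png",p[:,:,::-1])
json.dump([o['ee_pos'].tolist(),o['tcp_rot'].tolist()],open("w1.json","w"));print(o['ee_pos'],o['tcp_rot'],o['wrist_force'],tip_extent)
```

```text
[ 0.53035712 -0.1849231   0.25321798] [-1.79956225e+02 -3.35533163e-02  7.57833128e+01] [-0.60690154 -0.24184359  0.4064801 ] 0.022
```

View pics/w1.png

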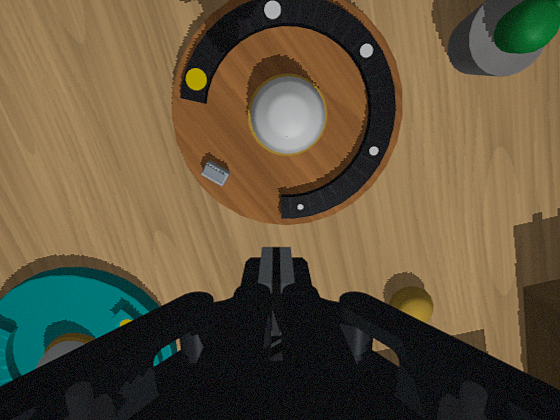

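The wrist view shows dots 1 to 5 at (300,207), (374,151), (366,51), (272,10), (196,79), and the closed tips near (275,250).

Run:
```python
from h import *
import json,cv2
np.set_printoptions(precision=4,suppress=True)
e,r=json.load(open("w1.json"));W=camera_info("wrist")
T=np.eye(4);T[:3,:3]=Rn.from_euler('xyz',r,degrees=True).as_matrix();T[:3,3]=e;T=T@W['hand_eye']
Z=[]
for uv in [(300,207),(374,151),(366,51),(272,10),(196,79)]:
    c,d=ray(W,T,uv);Z.append(c+d*(.036-c[2])/d[2])
print(np.array(Z));c,y,res=fit(Z);print(c,y,res)
p,d=camera("wrist");v,u=np.mgrid[:420,:560];H=W['hand_eye']
q=np.stack([(u-W['cx'])/W['fx']*d,-(v-W['cy'])/W['fy']*d,-d],-1)@H[:3,:3].T+H[:3,3]
q=q[(d>0)]
for a in np.arange(-.08,.04,.01):
    m=(q[:,2]>=a)&(q[:,2]<a+.01)
    if m.sum()>5: print(round(a,3),m.sum(),q[m].min(0)[:2],q[m].max(0)[:2])
```

```text
[[ 0.5495 -0.2179  0.036 ]
 [ 0.6367 -0.1783  0.036 ]
 [ 0.645  -0.0833  0.036 ]
 [ 0.5672 -0.0279  0.036 ]
 [ 0.481  -0.0674  0.036 ]]
[ 0.5586 -0.1229] 24.603933867550523 [[-0.0002 -0.0004]
 [ 0.0007 -0.0004]
 [ 0.     -0.    ]
 [-0.0003  0.0003]
 [-0.0002  0.0005]]
-0.08 5567 [ 0.0104 -0.054 ] [0.0213 0.0572]
-0.07 16512 [-0.0001 -0.0603] [0.0186 0.0623]
-0.06 13115 [-0.0077 -0.0573] [0.0183 0.0593]
-0.05 6768 [-0.0088 -0.0498] [0.0182 0.0514]
-0.04 7069 [-0.0093 -0.0411] [0.0143 0.0434]
-0.03 2744 [-0.0117 -0.0331] [0.0145 0.0351]
-0.02 946 [-0.0116 -0.0167] [0.0126 0.0174]
-0.01 745 [ 0.0064 -0.0129] [0.0119 0.0144]
-0.0 652 [ 0.0059 -0.0129] [0.0118 0.0143]
0.01 294 [ 0.0062 -0.0127] [0.0117 0.0137]
```

The wrist fit gives centre (0.5586, -0.1229), within calibration error of the other pair, so I average to (0.557, -0.1225), yaw 24.5°. Next I go above dot 1, then descend to about 10 mm over it and look.

Request:
servo_tool(rows=[{"offset": [-0.13, 0.12, 0.3], "yaw": 0, "claw": 1}, {"offset": [-0.27, 0.25, 0.6], "yaw": 0, "claw": 1}, {"offset": [-0.27, 0.25, 0.9], "yaw": 0, "claw": 1}, {"offset": [-0.27, 0.25, 1], "yaw": 0, "claw": 1}, {"offset": [-0.27, 0.25, 1], "yaw": 0, "claw": 1}])

```text
time: 4.82
ee_pos: [0.5476, -0.2184, 0.1538]
tcp_rot: [-180.0, -0.0, 75.7]
wrist_force: [-0.4, 0.1, 0.4]
opening: -0.0002
grasp_force: 0.0
```

Request:
servo_tool(rows=[{"offset": [0, 0, 0.25], "yaw": 0, "claw": 1}, {"offset": [0, 0, 0.5], "yaw": 0, "claw": 1}, {"offset": [0, 0, 0.7], "yaw": 0, "claw": 1}, {"offset": [0, 0, 0.8], "yaw": 0, "claw": 1}, {"offset": [0, 0, 0.8], "yaw": 0, "claw": 1}, {"offset": [0, 0, 0.8], "yaw": 0, "claw": 1}])

```text
time: 5.58
ee_pos: [0.5484, -0.2194, 0.0747]
tcp_rot: [179.9, 0.0, 75.7]
wrist_force: [1.7, 0.5, -0.1]
opening: -0.0002
grasp_force: 0.0
```

Run:
```python
from h import *
import cv2,json
o=get_obs();p,d=camera("wrist");print(o['ee_pos'],o['tcp_rot'],o['wrist_force'])
json.dump([o['ee_pos'].tolist(),o['tcp_rot'].tolist()],open("w2.json","w"))
p=cv2.convertScaleAbs(p,alpha=1.5)
W=camera_info("wrist");T=np.eye(4);T[:3,:3]=Rn.from_euler('xyz',o['tcp_rot'],degrees=True).as_matrix();T[:3,3]=o['ee_pos'];T=T@W['hand_eye'];Ti=np.linalg.inv(T)
def px(P):
    c=Ti@np.r_[P,1];return int(W['cx']-c[0]/c[2]*W['fx']),int(W['cy']+c[1]/c[2]*W['fy'])
for ph in range(-132,133,6):   # predicted strip edges and dots
    a=np.radians(24.5+ph)
    for r in (.083,.107): cv2.circle(p,px([.557+r*np.cos(a),-.1225+r*np.sin(a),.036]),1,(255,0,0),-1)
    if ph in(-120,-60,0,60,120): cv2.circle(p,px([.557+.095*np.cos(a),-.1225+.095*np.sin(a),.036]),4,(255,0,255),1)
cv2.imwrite("pics/w2.png",p[:,:,::-1])
```

```text
[ 0.54839672 -0.21936947  0.07466996] [1.79899273e+02 1.39506162e-02 7.56946780e+01] [ 1.66875445  0.45022315 -0.10788499]
```

View pics/w2.png

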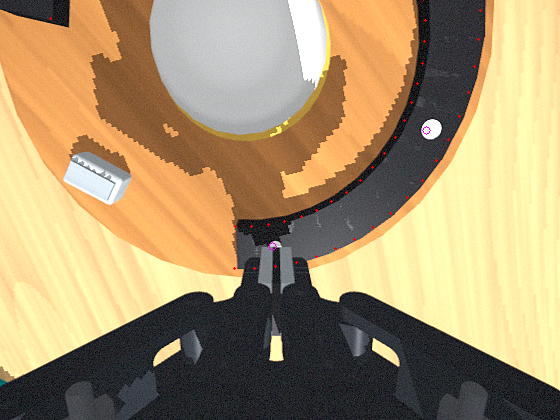

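Dot 2 lies at (432,129) against a prediction of (426,130), which agrees with the first wrist fit. So I take the wrist's centre (0.559, -0.123). I shift 2 mm and descend to just above the strip, then feel for contact.

Request:
servo_tool(rows=[{"offset": [0.02, 0.016, 0], "yaw": 0, "claw": 1}, {"offset": [0.02, 0.016, 0.07], "yaw": 0, "claw": 1}, {"offset": [0.02, 0.016, 0.14], "yaw": 0, "claw": 1}, {"offset": [0.02, 0.016, 0.14], "yaw": 0, "claw": 1}, {"offset": [0.02, 0.016, 0.14], "yaw": 0, "claw": 1}, {"offset": [0.02, 0.016, 0.14], "yaw": 0, "claw": 1}])

```text
time: 6.38
ee_pos: [0.5499, -0.2177, 0.0595]
tcp_rot: [180.0, 0.0, 75.7]
wrist_force: [0.4, -0.7, -0.6]
opening: 0.0001
grasp_force: 0.0
```

Request:
servo_tool(rows=[{"offset": [0, 0, 0.01], "yaw": 0, "claw": 1}, {"offset": [0, 0, 0.02], "yaw": 0, "claw": 1}, {"offset": [0, 0, 0.02], "yaw": 0, "claw": 1}, {"offset": [0, 0, 0.02], "yaw": 0, "claw": 1}])

```text
time: 6.88
ee_pos: [0.5499, -0.2178, 0.0575]
tcp_rot: [180.0, 0.0, 75.7]
wrist_force: [0.9, 0.3, 1.8]
opening: 0.0002
grasp_force: 0.6
```

Run:
```python
from h import *
import cv2
F=[];E=[]
for k in range(4):
    p,d=camera("wrist");o=get_obs();F.append(o['wrist_force']);E.append(o['ee_pos'])
print(np.array(F).round(2),np.mean(E,0).round(4),o['time'])
c=p[150:290,180:340];c=cv2.convertScaleAbs(c,alpha=1.6);cv2.imwrite("pics/w3.png",cv2.resize(c,None,fx=4,fy=4,interpolation=cv2.INTER_CUBIC)[:,:,::-1])
```

```text
[[-0.05  0.01  1.06]
 [-0.68 -0.18  1.35]
 [ 0.25 -0.4   0.67]
 [ 0.44 -1.33  0.35]] [ 0.5499 -0.2177  0.0574] 7.075
```

View pics/w3.png

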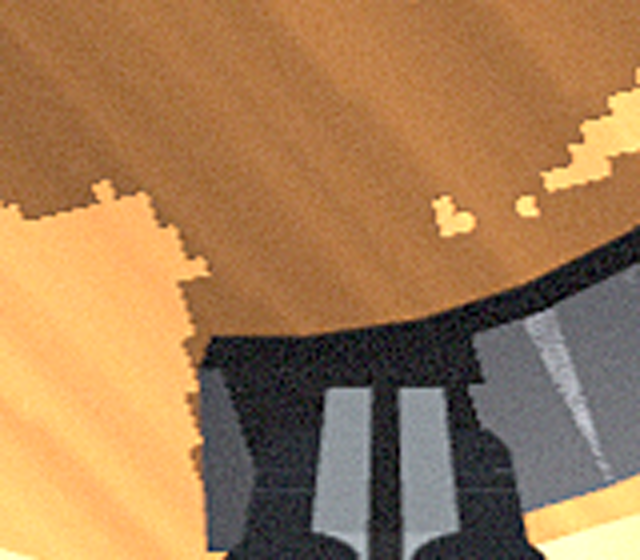

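Contact onset shows a mean Fz of about 0.9 N at tip z ≈ 0.0355, which matches the strip top. I'll check where the tip's front edge sits relative to the strip's inner edge in tool coordinates.

Run:
```python
from h import *
np.set_printoptions(precision=4,suppress=True)
p,d=camera("wrist");W=camera_info("wrist");H=W['hand_eye']
def tool(u,v): return H[:3,:3]@np.array([(u-W['cx'])/W['fx']*d[v,u],-(v-W['cy'])/W['fy']*d[v,u],-d[v,u]])+H[:3,3]
for u in (268,285):
  for v in range(224,262,3): print(u,v,tool(u,v),p[v,u])
for v in (240,250): print([ (u,tool(u,v).round(4).tolist()) for u in (228,234,240,246,252,258,296,302,308)])
```

```text
268 224 [ 0.0168 -0.003   0.0318] [109  70  46]
268 227 [ 0.0151 -0.0031  0.0323] [100  64  28]
268 230 [ 0.013  -0.0031  0.0337] [104  69  39]
268 233 [ 0.0122 -0.0031  0.0315] [23 24 17]
268 236 [ 0.0129 -0.0029  0.0255] [15 10  6]
268 239 [ 0.0123 -0.0029  0.0231] [ 8  4 13]
268 242 [ 0.0116 -0.0028  0.0212] [10 17 13]
268 245 [ 0.0099 -0.0028  0.0215] [23 27 25]
268 248 [ 0.011  -0.0027  0.0153] [89 92 95]
268 251 [ 0.0113 -0.0026  0.0113] [86 90 94]
268 254 [ 0.0113 -0.0025  0.0081] [ 91  94 101]
268 257 [ 0.0106 -0.0025  0.0065] [ 90  95 101]
268 260 [ 0.0112 -0.0024  0.0023] [90 93 96]
285 224 [0.0165 0.0054 0.0328] [109  72  45]
285 227 [0.0149 0.0054 0.0328] [110  74  43]
285 230 [0.0141 0.0054 0.0306] [28 26 29]
285 233 [0.0137 0.0053 0.0273] [20 23 26]
285 236 [0.0137 0.0052 0.0234] [20 25 13]
285 239 [0.0131 0.0051 0.0209] [24 21 21]
285 242 [0.0114 0.0051 0.0216] [21 21 20]
285 245 [0.0095 0.0052 0.0225] [0 5 5]
285 248 [0.0113 0.005  0.0147] [ 96  99 105]
285 251 [0.0115 0.0049 0.011 ] [87 92 96]
285 254 [0.011  0.0048 0.0087] [85 89 95]
285 257 [0.011  0.0047 0.0057] [88 92 98]
285 260 [0.0112 0.0046 0.0023] [ 95  98 100]
[(228, [0.0085, -0.0231, 0.0314]), (234, [0.0115, -0.0191, 0.0238]), (240, [0.0119, -0.0161, 0.0228]), (246, [0.0119, -0.0133, 0.0229]), (252, [0.0117, -0.0105, 0.0234]), (258, [0.0117, -0.0076, 0.0234]), (296, [0.0126, 0.0103, 0.0211]), (302, [0.0123, 0.0131, 0.0219]), (308, [0.0127, 0.0158, 0.0208])]
[(228, [0.0025, -0.0235, 0.0327]), (234, [0.0073, -0.0189, 0.0216]), (240, [0.0074, -0.0161, 0.0213]), (246, [0.0076, -0.0132, 0.021]), (252, [0.0071, -0.0105, 0.0222]), (258, [0.0078, -0.0075, 0.0205]), (296, [0.0074, 0.0104, 0.0214]), (302, [0.0075, 0.0132, 0.0212]), (308, [0.0079, 0.0159, 0.0202])]
```

The strip's inner edge lies at tool x ≈ 12.5–13 mm and its end at y ≈ -20 mm, where 12 and -19.9 would be exact. The tips are therefore centred on dot 1. Next I press about 2.5 mm and work out the slide waypoints.

Request:
servo_tool(rows=[{"offset": [0, 0, 0.01], "yaw": 0, "claw": 1}, {"offset": [0, 0, 0.02], "yaw": 0, "claw": 1}, {"offset": [0, 0, 0.025], "yaw": 0, "claw": 1}, {"offset": [0, 0, 0.025], "yaw": 0, "claw": 1}, {"offset": [0, 0, 0.025], "yaw": 0, "claw": 1}])

```text
time: 7.75
ee_pos: [0.5499, -0.2177, 0.0549]
tcp_rot: [180.0, 0.0, 75.7]
wrist_force: [0.8, -1.0, 3.5]
opening: -0.0004
grasp_force: 1.6
```

Run:
```python
from h import *
F=[]
for k in range(5): camera("wrist");o=get_obs();F.append(o['wrist_force'])
print(np.mean(F,0).round(2),o['ee_pos'].round(4),o['time'])
ps=np.radians(75.7);A=np.array([[np.cos(ps),np.sin(ps)],[np.sin(ps),-np.cos(ps)]])
cur=np.array([.5500,-.2176]);C=np.array([.559,-.123])
for k in range(5):
    L=[]
    for j in range(12):
        a=np.radians(24.6-120+4*(12*k+j+1));L.append((A@(C+.095*np.array([np.cos(a),np.sin(a)])-cur)/.1).round(2))
    cur=cur+A.T@L[-1]*.1;print(k,[l.tolist() for l in L],cur)
```

```text
[ 0.55 -0.13  3.39] [ 0.5499 -0.2177  0.0549] 8.0
0 [[0.01, 0.07], [0.03, 0.13], [0.05, 0.19], [0.08, 0.25], [0.11, 0.31], [0.14, 0.37], [0.18, 0.42], [0.22, 0.48], [0.27, 0.52], [0.31, 0.57], [0.37, 0.61], [0.42, 0.65]] [ 0.62335998 -0.19295628]
1 [[0.06, 0.03], [0.12, 0.06], [0.18, 0.09], [0.24, 0.11], [0.3, 0.13], [0.37, 0.14], [0.43, 0.15], [0.5, 0.15], [0.57, 0.15], [0.63, 0.15], [0.7, 0.14], [0.76, 0.12]] [ 0.65376009 -0.12227507]
2 [[0.07, -0.02], [0.13, -0.04], [0.19, -0.07], [0.25, -0.1], [0.3, -0.14], [0.36, -0.18], [0.41, -0.22], [0.45, -0.27], [0.5, -0.32], [0.54, -0.37], [0.57, -0.43], [0.6, -0.48]] [ 0.62206728 -0.05227817]
3 [[0.03, -0.06], [0.06, -0.13], [0.08, -0.19], [0.09, -0.25], [0.1, -0.32], [0.11, -0.39], [0.11, -0.45], [0.11, -0.52], [0.1, -0.58], [0.08, -0.65], [0.07, -0.71], [0.05, -0.78]] [ 0.54771905 -0.02816717]
4 [[-0.03, -0.06], [-0.06, -0.12], [-0.09, -0.17], [-0.13, -0.23], [-0.17, -0.28], [-0.22, -0.33], [-0.27, -0.37], [-0.32, -0.41], [-0.37, -0.45], [-0.43, -0.49], [-0.49, -0.52], [-0.55, -0.54]] [ 0.48180725 -0.06812509]
```

Request:
servo_tool(rows=[{"offset": [0.01, 0.07, -0.005], "yaw": 0, "claw": 1}, {"offset": [0.03, 0.13, -0.005], "yaw": 0, "claw": 1}, {"offset": [0.05, 0.19, -0.005], "yaw": 0, "claw": 1}, {"offset": [0.08, 0.25, -0.005], "yaw": 0, "claw": 1}, {"offset": [0.11, 0.31, -0.005], "yaw": 0, "claw": 1}, {"offset": [0.14, 0.37, -0.005], "yaw": 0, "claw": 1}, {"offset": [0.18, 0.42, -0.005], "yaw": 0, "claw": 1}, {"offset": [0.22, 0.48, -0.005], "yaw": 0, "claw": 1}, {"offset": [0.27, 0.52, -0.005], "yaw": 0, "claw": 1}, {"offset": [0.31, 0.57, -0.005], "yaw": 0, "claw": 1}, {"offset": [0.37, 0.61, -0.005], "yaw": 0, "claw": 1}, {"offset": [0.42, 0.65, -0.005], "yaw": 0, "claw": 1}])

```text
time: 9.5
ee_pos: [0.6236, -0.1927, 0.0553]
tcp_rot: [180.0, 0.0, 75.7]
wrist_force: [-1.6, -1.4, 3.4]
opening: -0.0003
grasp_force: 1.5
```

Run:
```python
from h import *
import cv2
F=[];E=[]
for k in range(5): p,d=camera("wrist");o=get_obs();F.append(o['wrist_force']);E.append(o['ee_pos'])
print(np.mean(F,0).round(2),np.mean(E,0).round(4),o['time'])
p,_=camera("top");c=cv2.convertScaleAbs(p[110:250,250:400],alpha=1.4)
cv2.imwrite("pics/t1.png",cv2.resize(c,None,fx=4,fy=4,interpolation=cv2.INTER_CUBIC)[:,:,::-1])
```

```text
[0.93 1.1  2.87] [ 0.6239 -0.1925  0.0554] 9.75
```

View pics/t1.png

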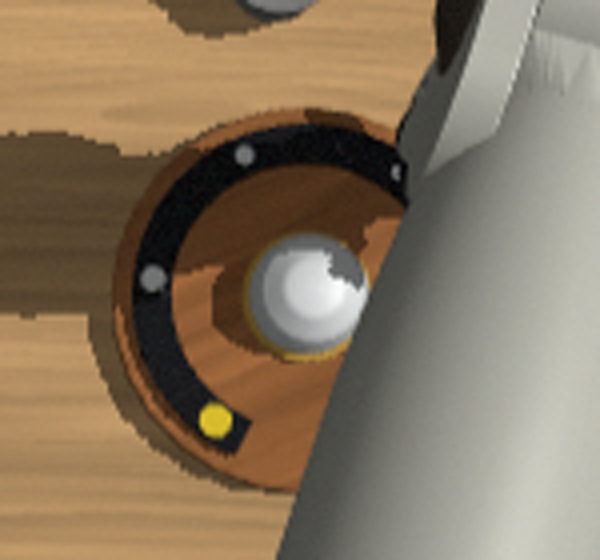

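Dot 3 is at (311,149) and dot 5 at (304,215) in full pixels, unchanged, so the lamp hasn't shifted. Fz is about 2.9 N. Continuing the slide.

Request:
servo_tool(rows=[{"offset": [0.06, 0.03, 0], "yaw": 0, "claw": 1}, {"offset": [0.12, 0.06, 0], "yaw": 0, "claw": 1}, {"offset": [0.18, 0.09, 0], "yaw": 0, "claw": 1}, {"offset": [0.24, 0.11, 0], "yaw": 0, "claw": 1}, {"offset": [0.3, 0.13, 0], "yaw": 0, "claw": 1}, {"offset": [0.37, 0.14, 0], "yaw": 0, "claw": 1}, {"offset": [0.43, 0.15, 0], "yaw": 0, "claw": 1}, {"offset": [0.5, 0.15, 0], "yaw": 0, "claw": 1}, {"offset": [0.57, 0.15, 0], "yaw": 0, "claw": 1}, {"offset": [0.63, 0.15, 0], "yaw": 0, "claw": 1}, {"offset": [0.7, 0.14, 0], "yaw": 0, "claw": 1}, {"offset": [0.76, 0.12, 0], "yaw": 0, "claw": 1}])

```text
time: 11.3
ee_pos: [0.6537, -0.1219, 0.0553]
tcp_rot: [180.0, -0.0, 75.7]
wrist_force: [0.5, -2.2, 2.2]
opening: -0.0001
grasp_force: 1.5
```

Request:
servo_tool(rows=[{"offset": [0.07, -0.02, 0], "yaw": 0, "claw": 1}, {"offset": [0.13, -0.04, 0], "yaw": 0, "claw": 1}, {"offset": [0.19, -0.07, 0], "yaw": 0, "claw": 1}, {"offset": [0.25, -0.1, 0], "yaw": 0, "claw": 1}, {"offset": [0.3, -0.14, 0], "yaw": 0, "claw": 1}, {"offset": [0.36, -0.18, 0], "yaw": 0, "claw": 1}, {"offset": [0.41, -0.22, 0], "yaw": 0, "claw": 1}, {"offset": [0.45, -0.27, 0], "yaw": 0, "claw": 1}, {"offset": [0.5, -0.32, 0], "yaw": 0, "claw": 1}, {"offset": [0.54, -0.37, 0], "yaw": 0, "claw": 1}, {"offset": [0.57, -0.43, 0], "yaw": 0, "claw": 1}, {"offset": [0.6, -0.48, 0], "yaw": 0, "claw": 1}])

```text
time: 12.8
ee_pos: [0.6216, -0.0521, 0.0553]
tcp_rot: [180.0, -0.0, 75.7]
wrist_force: [1.7, -1.4, 2.8]
opening: -0.0002
grasp_force: 1.5
```

Run:
```python
from h import *
np.set_printoptions(precision=4,suppress=True)
F=[];E=[]
for k in range(5): p,d=camera("wrist");o=get_obs();F.append(o['wrist_force']);E.append(o['ee_pos'])
print(np.mean(F,0).round(2),np.mean(E,0),o['time'])
import cv2
# yellow dot in top view: where is it now against pixel (303.8,215)?
for n,f in(("start",cv2.imread("pics/top0.png")[:,:,::-1]),("now",camera("top")[0])):
    m=cv2.inRange(cv2.cvtColor(np.ascontiguousarray(f),cv2.COLOR_RGB2HSV),(20,130,80),(35,255,255));m[:195]=0;m[235:]=0;m[:,:290]=0;m[:,320:]=0
    v,u=np.nonzero(m);print(n,u.mean(),v.mean(),len(u))
```

```text
[-0.84  1.16  2.91] [ 0.6214 -0.0518  0.0552] 13.05
start 303.5 214.5 52
now nan nan 0<stdin>:10: RuntimeWarning: Mean of empty slice.
  ret = ret.dtype.type(ret / rcount)
```

Request:
servo_tool(rows=[{"offset": [0.03, -0.06, 0], "yaw": 0, "claw": 1}, {"offset": [0.06, -0.13, 0], "yaw": 0, "claw": 1}, {"offset": [0.08, -0.19, 0], "yaw": 0, "claw": 1}, {"offset": [0.09, -0.25, 0], "yaw": 0, "claw": 1}, {"offset": [0.1, -0.32, 0], "yaw": 0, "claw": 1}, {"offset": [0.11, -0.39, 0], "yaw": 0, "claw": 1}, {"offset": [0.11, -0.45, 0], "yaw": 0, "claw": 1}, {"offset": [0.11, -0.52, 0], "yaw": 0, "claw": 1}, {"offset": [0.1, -0.58, 0], "yaw": 0, "claw": 1}, {"offset": [0.08, -0.65, 0], "yaw": 0, "claw": 1}, {"offset": [0.07, -0.71, 0], "yaw": 0, "claw": 1}, {"offset": [0.05, -0.78, 0], "yaw": 0, "claw": 1}])

```text
time: 14.6
ee_pos: [0.5472, -0.0282, 0.0553]
tcp_rot: [180.0, -0.0, 75.7]
wrist_force: [2.1, -0.0, 2.6]
opening: 0.0002
grasp_force: 1.5
```

Run:
```python
from h import *
import cv2
np.set_printoptions(precision=4,suppress=True)
o=get_obs();p,_=camera("wrist");s,_=camera("scene")
print(o['ee_pos'],o['wrist_force'],o['time'])
def yel(f,box):
    a,b,c,d=box;m=cv2.inRange(cv2.cvtColor(np.ascontiguousarray(f),cv2.COLOR_RGB2HSV),(20,130,60),(35,255,255));k=np.zeros_like(m);k[c:d,a:b]=m[c:d,a:b];v,u=np.nonzero(k);return (u.mean(),v.mean(),len(u)) if len(u) else None
print("scene start/now",yel(cv2.imread("pics/scene0.png")[:,:,::-1],(245,280,190,210)),yel(s,(245,280,190,210)))
c=cv2.convertScaleAbs(s[150:270,160:320],alpha=1.2)
cv2.imwrite("pics/s2.png",np.hstack([cv2.resize(c,(400,300),interpolation=cv2.INTER_CUBIC),cv2.resize(cv2.convertScaleAbs(p,alpha=1.4),(400,300))])[:,:,::-1])
```

```text
[ 0.5472 -0.0282  0.0553] [ 2.1003 -0.0185  2.5785] 14.6
scene start/now (np.float64(261.8), np.float64(197.85), 40) None
```

View pics/s2.png

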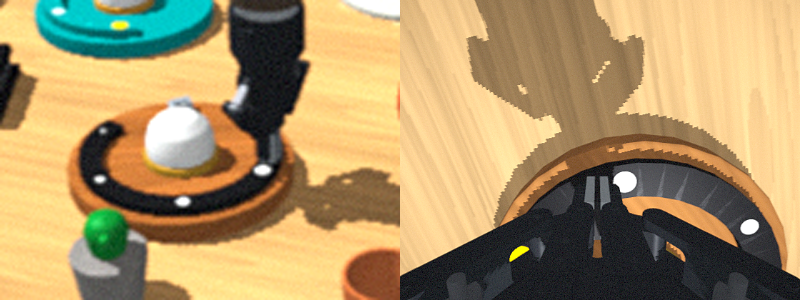

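The lamp hasn't moved: dot 4 is at scene (265,218) against (265,217) before, which is the strip's sink. The tips have just passed dot 4. Last stretch to the yellow dot.

Request:
servo_tool(rows=[{"offset": [-0.03, -0.06, 0], "yaw": 0, "claw": 1}, {"offset": [-0.06, -0.12, 0], "yaw": 0, "claw": 1}, {"offset": [-0.09, -0.17, 0], "yaw": 0, "claw": 1}, {"offset": [-0.13, -0.23, 0], "yaw": 0, "claw": 1}, {"offset": [-0.17, -0.28, 0], "yaw": 0, "claw": 1}, {"offset": [-0.22, -0.33, 0], "yaw": 0, "claw": 1}, {"offset": [-0.27, -0.37, 0], "yaw": 0, "claw": 1}, {"offset": [-0.32, -0.41, 0], "yaw": 0, "claw": 1}, {"offset": [-0.37, -0.45, 0], "yaw": 0, "claw": 1}, {"offset": [-0.43, -0.49, 0], "yaw": 0, "claw": 1}, {"offset": [-0.49, -0.52, 0], "yaw": 0, "claw": 1}, {"offset": [-0.55, -0.54, 0], "yaw": 0, "claw": 1}])

```text
time: 16.2
ee_pos: [0.4813, -0.0685, 0.0552]
tcp_rot: [-180.0, -0.0, 75.7]
wrist_force: [0.4, 2.1, 3.2]
opening: -0.0
grasp_force: 1.5
```

Request:
servo_tool(rows=[{"offset": [0, 0, 0], "yaw": 0, "claw": 1}, {"offset": [0, 0, 0], "yaw": 0, "claw": 1}, {"offset": [0, 0, 0], "yaw": 0, "claw": 1}])

```text
time: 16.58
ee_pos: [0.4815, -0.0683, 0.0551]
tcp_rot: [-180.0, 0.0, 75.7]
wrist_force: [-1.8, -2.8, 3.6]
opening: -0.0002
grasp_force: 1.5
```

Run:
```python
from h import *
import cv2
F=[]
for k in range(5): p,_=camera("wrist");o=get_obs();F.append(o['wrist_force'])
s,_=camera("scene")
print(o['ee_pos'].round(4),np.mean(F,0).round(2),o['time'])
c=cv2.convertScaleAbs(s[150:270,160:320],alpha=1.2);w=cv2.convertScaleAbs(p[180:330,180:380],alpha=1.5)
cv2.imwrite("pics/s3.png",np.hstack([cv2.resize(c,(400,300),interpolation=cv2.INTER_CUBIC),cv2.resize(w,(400,300))])[:,:,::-1])
```

```text
[ 0.4816 -0.0682  0.0552] [-1.47 -1.1   2.93] 16.825
```

View pics/s3.png

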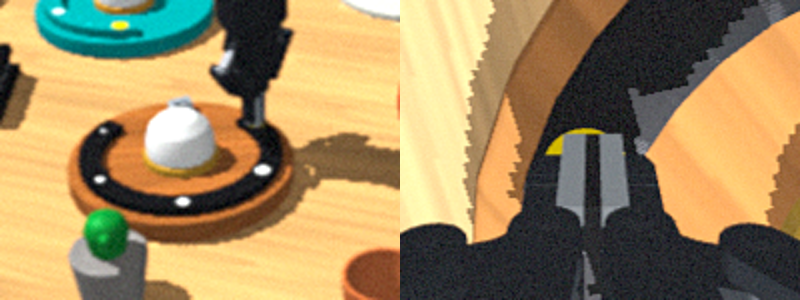

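The tips rest on the yellow dot, whose rim peeks out at wrist-crop (575,135), about 2–3 mm to the tool's -y. A 2 mm centring slide, then hand in.

Request:
servo_tool(rows=[{"offset": [0, -0.01, 0], "yaw": 0, "claw": 1}, {"offset": [0, -0.02, 0], "yaw": 0, "claw": 1}, {"offset": [0, -0.02, 0], "yaw": 0, "claw": 1}, {"offset": [0, -0.02, 0], "yaw": 0, "claw": 1}, {"offset": [0, -0.02, 0], "yaw": 0, "claw": 1}])

```text
time: 17.5
ee_pos: [0.4798, -0.0676, 0.0553]
tcp_rot: [180.0, -0.0, 75.7]
wrist_force: [1.4, 0.6, 2.2]
opening: -0.0003
grasp_force: 1.4
```

Run:
```python
from h import *
F=[]
for k in range(5): camera("wrist");o=get_obs();F.append(o['wrist_force'])
f=np.mean(F,0);print(o['ee_pos'].round(4),f.round(2),o['time'])
if 1.5<f[2]<5: print(job_done())
```

```text
[ 0.4798 -0.0677  0.0553] [2.02 1.08 2.79] 17.75
the job is handed in; nothing more can be done
None
```

I slid the closed fingertips along the strip from dot 1 over every dot to the yellow dot. I handed the job in at 17.75 s with the tips still pressing the yellow dot at about 2.8 N, and the pictures along the way showed no lamp movement.

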